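# Throttle the air to idle, then fit the purge knob and hold it down

### The job

Turn the blue air lever back to the yellow idle mark on its dial (30 degrees open) and leave it there; then take the loose black knob from the bench, turn its white pointer to the flat side of the D-shaped brass stem, push it fully onto the stem and keep pressing so that the sprung stem is pushed down. Finish while still gripping the knob and holding the stem well down; leave the jar, the spanner and the brass fitting where they are.

Things in the scene. Friction and masses are not known exactly. Their poses are not given: they have to be found in the camera images.
- lever (a joint): Angle (rad) of the blue air-supply lever about its upright hinge: 0 = shut (red tick), pi/2 = fully open (green tick), the yellow idle mark is at pi/6 = 0.524 (30 degrees). It grows anticlockwise seen from above, stays where it is left (friction about 0.12 N m, no spring), stops at 0 and pi/2, and starts well open.
- lever_grip (a point): Centre of the blue upright grip pin at the lever's free end: round, 18 mm in diameter, 48 mm tall (24 mm above and below this point), 90 mm from the hinge axis, on the flat lever arm (13 mm wide, its top 24 mm below this point). The top of a white dial disc of 75 mm radius about the hinge is 34 mm below this point. The lever points roughly towards the robot.
- lever_hinge (a point): Point on the upright hinge axis of the lever at the height of the underside of its arm, 66 mm above the bench, on top of the fixed steel throttle valve (110 x 110 mm, 46 mm high). The throttle valve and the valve block swap sides between starts.
- knob_centre (a point): Centre, half-way up, of the loose black knob standing upright on the bench: 46 mm tall, a 44 mm round with two upright parallel flats 30 mm apart at its +y and -y sides (take it across the flats). z is up; +x points along the white pointer line on its top and down its side. Its underside is 23 mm below this point, the roof of its socket 3 mm below. About 0.08 kg.
- knob: The same black knob; origin at the centre of its underside, same axes. From below, a D-shaped socket 20 mm deep goes up into it on its axis: round diameter 19.6 mm, with the flat side towards +x, 5.8 mm from the axis.
- stem_top (a point): Centre of the top of the upright brass stem: a D-shaped rod 18 mm in diameter, its flat towards +x, 5 mm from the axis; top 4 mm tapered in by 2.5 mm; z up. It does not turn. It stands 30 mm out of its gland, its top 92 mm above the bench when up. The knob fits with its +x along this +x; fully on, knob_centre is 3 mm above stem_top.
- gland: Steel collar round the stem, 38 mm in diameter, 12 mm high, fixed on the fixed aluminium valve block (120 x 100 mm, 50 mm high); origin at the centre of its underside; its +x and a white line on its top point to the side of the stem's flat. A dial gauge stands on the block's far side, its top 56 mm above the bench.
- stem (a joint): How far the stem is pushed down (m): 0 = up, 0.006 = bottom stop. A spring resists with about 5 N at the start and 10 N at the bottom; it springs back up when let go. When the knob is fully on, pressing it down presses the stem.
- jar: Bystander: small grease jar with a green lid, 52 mm in diameter, 55 mm tall; origin at the centre of its underside. Leave alone.
- spanner: Bystander: steel spanner 160 mm long lying flat on the bench along its x; origin on its underside. Leave alone.
- fitting: Bystander: brass pipe fitting, 30 mm in diameter at the foot, 34 mm tall; origin at the centre of its underside. Leave alone.
Not all that is in view belongs to the job. What is shaped like the knob but green is not meant.

How it is judged (in metres and radians):
On the way, in this order (a step that is already met when the one before it is completed fails the run):
1. the lever stands at the yellow idle mark, 30 degrees open (value of joint lever between 0.4 and 0.65 rad), for 0.2 s.
2. the knob is lifted off the bench (height (world z) of knob above 0.03 m), for 0.1 s.
3. the knob is fully on the stem with the flats matched, and the stem pushed down (horizontal distance between knob_centre and stem_top below 0.003 m and z of knob_centre in the frame of stem_top below 0.006 m and angle between the x axis of knob_centre and the x axis of stem_top, either way round below 0.15 rad and angle between the z axis of knob_centre and the z axis of stem_top, either way round below 0.12 rad and value of joint stem above 0.003 m), for 0.2 s.
At the end, for the whole second after the job is handed in: The lever stands within about 7 degrees of the 30 degree idle mark (0.40 to 0.65 rad); the knob is fully on the stem (within 3 mm of its axis and of full depth, turned within 0.15 rad of it) and still held by the gripper, which keeps the stem pushed down by more than half of its 6 mm travel (all of step 1 and all of step 3 and contact force between the fingers and knob above 2 N and height (world z) of knob above 0.05 m); the arm keeps its last pose, push and grip.
It fails at once if the jar, the spanner or the fitting is disturbed (moved more than 25 mm) (distance of any of jar, spanner, fitting from where it was at the start of the episode above 0.025 m).
It also fails if it takes over 64 s, if anything falls off the work surface, if the arm or the gripper's body presses on something with over 40 N, if the wrist force passes 120 N, or if a joint passes its speed limit or range.

### The arm

A 6-joint arm with a two-finger parallel gripper is mounted at the origin on the work surface. World frame = base frame: x ahead of the robot, y to its left, z up, the work surface at z = 0. Lengths are in mm, angles in rad, forces in N, time in s.
With the tool pointing down it reaches from about 300 to 775 mm from the base axis. Payload 14.6 kg.
Tool frame: the origin (TCP) lies on the centre line of the jaws, within the pads' length; the fingertips stand 19 mm ahead of it and the grasp point (between the pads) is the TCP (bot.tip_reach is the distance from the TCP to the fingertips, in mm); z points along the fingers, y is the line along which they close (so a half turn about z gives the same grasp; the last joint's range is limited). The gripper opens to 85 mm and grips with 20 to 120 N. Pads are 22 mm wide; open, the fingers measure 114 mm over their backs; the gripper's body (76 mm by 85 mm) begins 54 mm behind the grasp point. The pads swing forward as they close: fully open they stand 13 mm farther back than shut.
Start: joints at [-1.385, 0.3, 1.521, -0, 1.321, -0.067], TCP at [137.557, -532.511, 250.281] pointing down, gripper open.
Joint ranges: [-3.03, 3.03], [-0.79, 2.21], [0.23, 2.52], [-1.04, 4.18], [0, 3.07], [-2.55, 2.55]. Speed limits (rad/s): [2.22, 2.22, 2.57, 3.14, 3.14, 3.14].

### API

Orientations are given as a unit quaternion [w, x, y, z].
In Python, from rig import bot gives the robot as it stands. Calls block until the motion is done:
- bot.move_to(position, orientation): joint-space move of the TCP to a pose.
- bot.servo_line(position, attitude=None, speed=150, until_force=None): straight line of the TCP; attitude=None keeps the orientation; speed is the mean speed in mm/s. With until_force (N) it stops when the force on the tool has changed by that much, and returns True; else False.
- bot.move_joints(angles): joint-space move.
- bot.move_gripper(opening, grip_force=None): finger opening in mm; grip_force is the grip in N (None keeps the last); returns when the fingers have stopped.
- bot.dwell(seconds).
- bot.ik(position, orientation): joint angles nearest the present ones, or None.
- bot.read_state(): the state.
- bot.read_camera(name): name is "scene" or "top"; returns a dict with "image" (400x640x3 uint8, blue, green, red), "depth" (400x640 float32, mm along the optical axis (not along the pixel's ray), 0 where there is no reading), "fovy" (degrees; the focal length in pixels is half the picture's height over the tangent of half this angle, whatever the lens; pixels are square), "cx", "cy" (the principal point, pixels), "eye" and "attitude" of the camera in the world. Camera axes: x right, y down, z forward; pixel columns grow to the right and rows downward; lengths in mm; the calibration is good to about 2 mm. A picture is of the moment at which its call begins.
A pose or a line that the arm cannot do raises bot.MotionError and nothing moves.
- bot.finish_job(): hands the job in; it is judged then, once.
The state is a dict: "clock": time; "joint_positions": joint angles; "qvel": joint speeds; "effort": joint torques, N m; "ee_pos": TCP position; "tool_rot": TCP orientation; "ft_force": force on the tool from outside, world axes, zero at the start; "moment": the same for the moment, N m; "grip_width": finger opening in mm; "grip_force": force on a finger pad.
Only numpy, scipy, OpenCV 4.12 (cv2) and the standard library are available. Lean on these libraries where they do the work, as an engineer would, in place of code of your own. Each camera call takes 0.05 s, during which the arm holds its last target. There are 200 camera calls.

## Working session

There is one attempt and no reset: what is moved stays moved. The work goes in short steps, each a Python script; the robot and the scene stay as the last script left them, time stands still between calls to the robot, and variables do not carry over. Pictures are saved under pics/ and viewed, at most 10 in all, crops included, and the job is handed in when it is done.

```bash
mkdir -p pics; ls; cat > h.py <<'E'
import numpy as np, cv2
from rig import bot
from scipy.spatial.transform import Rotation as R
def rot(q): return R.from_quat([q[1],q[2],q[3],q[0]]).as_matrix()
def cast(c,uv,z):
    "pixels -> points on plane z"
    uv=np.atleast_2d(uv).astype(float); h=c['image'].shape[0]
    f=h/2/np.tan(np.radians(c['fovy'])/2)
    d=np.c_[(uv[:,0]-c['cx'])/f,(uv[:,1]-c['cy'])/f,np.ones(len(uv))]@rot(c['attitude']).T
    e=np.array(c['eye']); return e+d*((z-e[2])/d[:,2])[:,None]
def cloud(c):
    "world xyz of each pixel from depth"
    h,w=c['depth'].shape; f=h/2/np.tan(np.radians(c['fovy'])/2)
    u,v=np.meshgrid(np.arange(w),np.arange(h)); D=c['depth']
    p=np.dstack([(u-c['cx'])/f*D,(v-c['cy'])/f*D,D])
    return p@rot(c['attitude']).T+np.array(c['eye'])
def down(yaw):
    "tool pointing down, tool y axis at world angle yaw"
    y=np.array([np.cos(yaw),np.sin(yaw),0]);z=np.array([0,0,-1.]);x=np.cross(y,z)
    q=R.from_matrix(np.c_[x,y,z]).as_quat(); return [q[3],q[0],q[1],q[2]]
E
python3 - <<'E'
from h import *
for n in("top","scene"):
    c=bot.read_camera(n); cv2.imwrite(f'pics/{n}0.png',c['image']); print(n,{k:v for k,v in c.items() if k not in('image','depth')},(c['depth']>0).mean())
    np.save(f'pics/{n}.npy',c,allow_pickle=True)
print(bot.read_state())
E
```

```text
pics
top {'fovy': 56.452784823064604, 'cx': 327.8340944048795, 'cy': 200.55198612026354, 'eye': array([437.89158566,  41.82280986, 795.00022755]), 'attitude': array([-0.04555202,  0.71420351, -0.69557393,  0.06336616])} 0.99603125
scene {'fovy': 42.25543526578004, 'cx': 322.89672099837657, 'cy': 202.16097000738114, 'eye': array([1130.17521619,  326.48706199, 1206.11475028]), 'attitude': array([-0.14002428,  0.49789671,  0.82466084, -0.22896849])} 0.9960390625
{'clock': 0.1, 'joint_positions': array([-1.38458639e+00,  3.00460691e-01,  1.52152484e+00, -4.34228023e-05,
        1.32071036e+00, -6.66030877e-02]), 'qvel': array([-1.48493432e-04, -1.88604496e-03, -2.19603191e-03, -2.60600646e-03,
        2.69994886e-04,  8.68200003e-05]), 'effort': array([ 1.84209479e-03, -5.44367874e+01, -3.62367725e+01, -4.46948206e-05,
        3.03225366e-03, -2.78041803e-06]), 'ee_pos': array([ 137.52110934, -532.32998349,  249.75080467]), 'tool_rot': array([-5.49377050e-04,  9.92020499e-01,  1.26075469e-01, -5.39645372e-05]), 'ft_force': array([-0.30652906,  0.76844932,  0.20370142]), 'moment': array([ 0.05221426, -0.00380257, -0.00891837]), 'grip_force': 0.0, 'grip_width': 85.50376494698735}
```

View pics/top0.png

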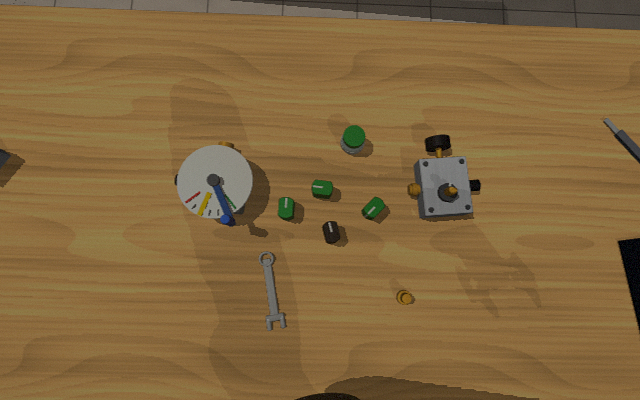

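View pics/scene0.png

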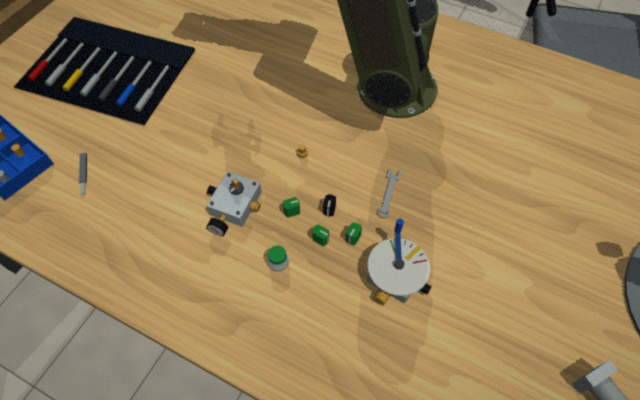

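The top view shows the black knob at (331,232). Its look-alikes are green: (287,208), (322,188) and (373,208). The other black parts are wheels on the block at (438,143) and (478,186). I choose (331,232). The dial hub is at (214,181), the lever grip near (228,219), the stem near (450,190) and the idle mark (yellow) at (205,205). Next I measure these and check close crops.

```bash
python3 - <<'E'
from h import *
c=np.load('pics/top.npy',allow_pickle=True).item(); im=c['image']; P=cloud(c)
hsv=cv2.cvtColor(im,cv2.COLOR_BGR2HSV)
def stats(name,m,roi):
    k=np.zeros(m.shape,bool); x0,y0,x1,y1=roi; k[y0:y1,x0:x1]=1; m=m&k
    v,u=np.nonzero(m); p=P[m]; print(name,len(u),'uv',u.mean().round(1),v.mean().round(1),'med',np.median(p,0).round(1),'zrange',np.percentile(p[:,2],[5,50,95]).round(1)); return m
H,S,V=cv2.split(hsv); D=(170,140,260,250)
bl=stats('blue',(H>105)&(H<130)&(S>120),D)
w=stats('dial',(S<40)&(V>150)&(P[...,2]>45),D)
stats('red',((H<8)|(H>172))&(S>120),D); stats('yel',(H>20)&(H<34)&(S>150)&(P[...,2]>45)&(V>120),D); stats('grn',(H>45)&(H<85)&(S>80),D)
(cx,cy),r=cv2.minEnclosingCircle(np.argwhere(w)[:,::-1].astype(np.float32)); print('dial circ',cx,cy,r)
p=P[w];print('dial extents',np.percentile(p,[0.5,99.5],axis=0).round(1))
stats('knob',(V<70)&(P[...,2]>15),(315,215,348,250))
stats('knobtop z',(P[...,2]>38),(315,215,348,250)); stats('ptr',(S<60)&(V>110)&(P[...,2]>30),(315,215,348,250))
stats('stem',(P[...,2]>80),(400,140,490,230)); stats('gland',(P[...,2]>56)&(P[...,2]<70),(425,170,475,215)); b=stats('block',(P[...,2]>45)&(P[...,2]<54)&(S<60),(400,150,485,225))
print('block rect',cv2.minAreaRect(P[b][:,:2].astype(np.float32)))
a=[cv2.resize(im[y:y+60,x:x+60],(390,390),interpolation=cv2.INTER_CUBIC) for x,y in((302,202),(420,160))]
d=cv2.resize(im[140:240,170:270],(390,390),interpolation=cv2.INTER_CUBIC)
cv2.imwrite('pics/crop.png',np.hstack(a)); cv2.imwrite('pics/dial.png',d)
for n,uv in(('jar',(354,137)),('fit',(404,297)),('spana',(268,260)),('spanb',(275,322))): print(n,P[uv[1],uv[0]].round(0))
E
```

```text
blue 259 uv 222.9 205.3 med [534.1 225.9  72.4] zrange [ 69.7  72.4 120.5]
dial 10 uv 213.6 194.3 med [557.7 257.8  61.5] zrange [60.2 61.5 63.7]
red 36 uv 192.4 196.9 med [551.3 292.4  62.9] zrange [60.7 62.9 65.3]
yel 104 uv 203.8 203.5 med [539.2 268.8  62.6] zrange [60.6 62.6 64.6]
grn 26 uv 230.1 201.5 med [544.4 217.6  63.5] zrange [60.8 63.5 65.4]
dial circ 220.0 190.0 31.780595779418945
dial extents [[513.8 180.   60. ]
 [601.6 299.1  64.4]]
knob 270 uv 330.9 232.2 med [489.1  16.   45.3] zrange [42.8 45.3 47.6]
knobtop z 308 uv 330.8 231.4 med [491.9  16.9  45.4] zrange [42.9 45.4 47.7]
ptr 14 uv 329.8 226.8 med [501.8  18.7  46.2] zrange [44.2 46.2 47.7]
stem 101 uv 449.1 187.8 med [ 572.1 -209.9   91.3] zrange [ 83.2  91.3 795. ]
gland 198 uv 445.9 192.3 med [ 572.9 -211.2   61.3] zrange [58.6 61.3 65. ]
block 2413 uv 444.7 185.0 med [ 598.  -213.9   49.3] zrange [47.  49.3 51.7]
block rect ((593.1279907226562, -216.18276977539062), (119.53718566894531, 100.11612701416016), 5.889706134796143)
jar [688. -26.  54.]
fit [ 366. -133.   32.]
spana [432. 145.   7.]
spanb [307. 126.  -3.]
```

View pics/crop.png

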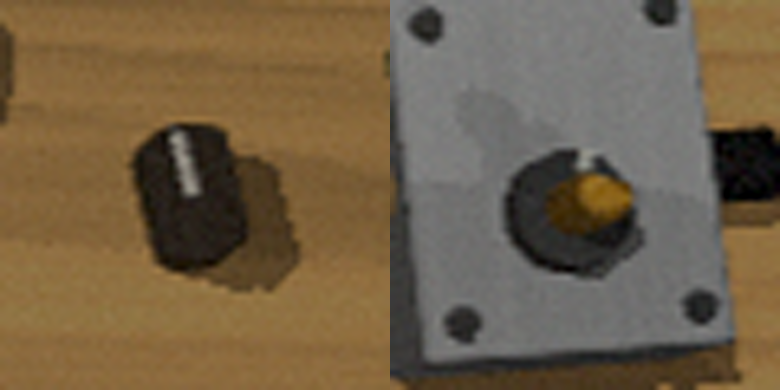

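View pics/dial.png

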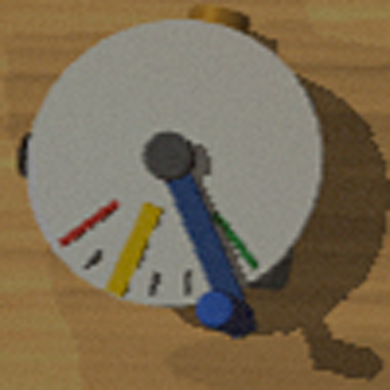

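The left crop confirms the black knob, its white pointer pointing up the image (about world +x), with flats left and right. The right crop shows the gland, its white line also towards +x at about px (450,185). The dial crop shows the lever near the green end, with the idle mark clear. Now I compute precise points.

```bash
cat > meas.py <<'E'
from h import *
c=np.load('pics/top.npy',allow_pickle=True).item(); im=c['image']; P=cloud(c)
H,S,V=cv2.split(cv2.cvtColor(im,cv2.COLOR_BGR2HSV)); Z=P[...,2]
def roi(m,x0,y0,x1,y1):
    k=np.zeros(m.shape,bool); k[y0:y1,x0:x1]=1; return m&k
def px(m): return np.argwhere(m)[:,::-1].astype(np.float32)
D=(170,140,260,235)
dm=roi((Z>57)&(Z<130),*D).astype(np.uint8)
dm=cv2.morphologyEx(dm,cv2.MORPH_OPEN,np.ones((25,25),np.uint8))
ct=max(cv2.findContours(dm,0,2)[0],key=cv2.contourArea)
q=cast(c,ct[:,0,:],62)[:,:2]; el=cv2.fitEllipse(q.astype(np.float32)); print('dial ellipse',el)
hub=cast(c,px(roi((V<110)&(S<60)&(Z>62),204,170,224,190)),76); print('hub',hub.mean(0).round(1),hub.min(0),hub.max(0))
h=np.array(el[0])
ang=lambda p:np.degrees(np.arctan2(*(p-h)[::-1]))
col={'red':(((H<8)|(H>172))&(S>120)),'yel':(H>20)&(H<34)&(S>150)&(Z>57)&(V>120),'grn':(H>45)&(H<85)&(S>80)}
for n,m in col.items():
    p=cast(c,px(roi(m,*D)),62)[:,:2]; print(n,p.mean(0).round(1),'ang',ang(p.mean(0)).round(1))
b=roi((H>105)&(H<130)&(S>120),*D)
arm=cast(c,px(b&(Z<80)),72)[:,:2]; pin=cast(c,px(b&(Z>112)),120)[:,:2]
print('arm',arm.mean(0).round(1),ang(arm.mean(0)).round(1),'pin',pin.mean(0).round(1),ang(pin.mean(0)).round(1),np.hypot(*(pin.mean(0)-h)).round(1), pin.min(0),pin.max(0))
# knob top
k=roi((Z>38),315,215,348,250); kt=cast(c,px(k&(V<200)),46)[:,:2]; print('knob rect',cv2.minAreaRect(kt.astype(np.float32)),kt.mean(0))
t=cast(c,px(roi((S<70)&(V>105)&(Z>40),315,215,348,250)),46)[:,:2].astype(np.float32); print('ptr',len(t),t.mean(0),cv2.fitLine(t,2,0,.01,.01).ravel())
# stem top / gland
s=roi((H>10)&(H<32)&(S>110)&(V>60),432,170,470,210); st=px(s&(Z>86)&(Z<100)); p=cast(c,st,92)[:,:2]; print('stemtop',len(p),p.mean(0),p.min(0),p.max(0),cv2.minAreaRect(p.astype(np.float32)))
g=roi((Z>56)&(Z<68)&~s,425,170,475,215); ct=max(cv2.findContours(g.astype(np.uint8),0,2)[0],key=cv2.contourArea); q=cast(c,ct[:,0,:],62)[:,:2].astype(np.float32); print('gland circ',cv2.minEnclosingCircle(q),cv2.fitEllipse(q))
l=roi((V>130)&(S<60)&(Z>57),440,178,460,192); p=cast(c,px(l),62)[:,:2]; print('line',len(p),p.mean(0),px(l).mean(0))
E
python3 meas.py
```

```text
Traceback (most recent call last):
  File "meas.py", line 11, in <module>
    q=cast(c,ct[:,0,:],62)[:,:2]; el=cv2.fitEllipse(q.astype(np.float32)); print('dial ellipse',el)
                                     ~~~~~~~~~~~~~~^^^^^^^^^^^^^^^^^^^^^^
cv2.error: OpenCV(4.12.0) /io/opencv/modules/imgproc/src/shapedescr.cpp:361: error: (-201:Incorrect size of input array) There should be at least 5 points to fit the ellipse in function 'fitEllipseNoDirect'
```

```bash
sed -i "s|^dm=roi.*|dm=roi((Z>52)\&(Z<130),*D).astype(np.uint8); dm=cv2.morphologyEx(dm,cv2.MORPH_CLOSE,np.ones((3,3),np.uint8)); print(dm.sum())|; s|MORPH_OPEN,np.ones((25,25),np.uint8)|MORPH_OPEN,cv2.getStructuringElement(2,(31,31))|; s|,0,2)\[0\]|,0,1)[0]|g" meas.py; python3 meas.py
```

```text
4536
dial ellipse ((585.0101318359375, 251.82571411132812), (147.08505249023438, 149.58946228027344), 117.75694274902344)
hub [584.  248.8  76. ] [566.77406042 230.70336678  76.        ] [596.2055888  264.05560813  76.        ]
red [551.8 292.4] ang 129.3
yel [539.4 268.9] ang 159.5
grn [544.6 217.8] ang -139.9
arm [545.3 230.9] -152.2 pin [504.5 211.4] -153.4 90.1 [496.69526226 203.6933935 ] [513.10166528 220.07002957]
knob rect ((491.0574645996094, 16.678762435913086), (51.77073669433594, 38.09246826171875), 38.148250579833984) [491.97360879  16.85413711]
ptr 17 [501.2982    19.015455] [9.5690471e-01 2.9040217e-01 5.0129816e+02 1.9015457e+01]
stemtop 53 [ 575.49766353 -214.46173047] [ 568.97856384 -222.4529053 ] [ 580.97419664 -206.6552549 ] ((574.94970703125, -214.58258056640625), (11.810483932495117, 15.976432800292969), 1.6675597429275513)
gland circ ((576.7203369140625, -215.23033142089844), 19.5306339263916) ((577.000732421875, -215.45826721191406), (34.049922943115234, 36.648311614990234), 28.92466926574707)
line 3 [ 592.31744504 -221.01169202] [449.66666 184.33333]
```

Dial checks out: radius about 74 mm, and red to yellow to green steps of 30° and 91°. The pin sits 90.1 mm from the hinge, and the lever is about 77° open. Now I turn the lever.

```bash
cat > lever.py <<'E'
from h import *
h=np.array([585.,251.8]); a0,a1=np.radians(207.2),np.radians(159.5)
pose=lambda a,z:[*(h+90*np.array([np.cos(a),np.sin(a)])),z]
off=min((-np.pi/2,np.pi/2),key=lambda o:max(abs(j[5]) if (j:=bot.ik(pose(a,150),down(a+o))) is not None else 9 for a in (a0,a1)))
q=lambda a:down(a+off)
print(bot.ik(pose(a0,200),q(a0)),bot.ik(pose(a1,200),q(a1)))
bot.move_to(pose(a0,200),q(a0)); bot.move_gripper(55,25)
print(bot.servo_line(pose(a0,104),speed=100,until_force=10))
bot.move_gripper(0,25); s=bot.read_state(); print(s['grip_width'],s['grip_force'],s['ee_pos'],s['ft_force'])
for a in np.linspace(a0,a1,7)[1:]: bot.servo_line(pose(a,104),q(a),speed=80)
s=bot.read_state(); print(s['grip_width'],s['ee_pos'],s['ft_force'],s['clock'])
bot.move_gripper(40); bot.servo_line(pose(a1,220),speed=150)
bot.move_to([480,10,220],down(np.radians(14+90) if off>0 else np.radians(14-90)))
bot.move_to([380,-80,260],down(np.radians(14+90) if off>0 else np.radians(14-90)))
print(bot.read_state()['joint_positions'],bot.read_state()['clock'])
c=bot.read_camera('top'); np.save('pics/top.npy',c,allow_pickle=True); cv2.imwrite('pics/top1.png',c['image'])
c=bot.read_camera('scene'); np.save('pics/scene.npy',c,allow_pickle=True); cv2.imwrite('pics/sc1.png',c['image'][120:320,190:450].repeat(3,0).repeat(3,1))
E
python3 lever.py; python3 meas.py
```

```text
[ 3.28292954e-01  3.39454929e-01  1.59003787e+00 -4.44089210e-16
  1.21209986e+00 -1.71723293e+00] [ 4.51265337e-01  3.99851962e-01  1.50689266e+00 -4.44089210e-16
  1.23484803e+00 -7.61738493e-01]
False
17.243426996277613 25.340693593025208 [505.05701903 210.69677086 104.3711044 ] [-2.19591063 -0.57860072  4.34230838]
17.172875229857475 [500.87306216 283.26983507 104.31475107] [-2.57927279  4.24849393  8.13880211] 6.8
[-3.01840398e-01 -8.05212225e-02  1.91941453e+00  1.02240278e-04
  1.30176155e+00  1.02484133e+00] 10.4583
4593
dial ellipse ((585.4163208007812, 251.99717712402344), (147.59019470214844, 148.34974670410156), 116.47209930419922)
hub [583.6 249.   76. ] [566.26273683 230.4361341   76.        ] [596.2055888  264.05560813  76.        ]
red [551.8 292.4] ang 129.8
yel [nan nan] ang nan
grn [544.6 217.5] ang -139.8
arm [540.8 267.2] 161.2 pin [501.4 280.1] 161.5 88.6 [493.02505524 251.73435497] [533.8067861  287.99235874]
knob rect ((492.3324279785156, 17.083187103271484), (43.760215759277344, 33.250247955322266), 24.748035430908203) [492.0143261   17.04820449]
ptr 21 [501.3101    18.852304] [9.6630609e-01 2.5739571e-01 5.0131003e+02 1.8852304e+01]
stemtop 54 [ 575.37588729 -214.38756105] [ 568.92174647 -222.4529053 ] [ 580.97419664 -206.6552549 ] ((574.94970703125, -214.58258056640625), (11.810481071472168, 15.976444244384766), 1.6676868200302124)
gland circ ((576.4476318359375, -215.21168518066406), 19.770545959472656) ((576.9384765625, -215.5515899658203), (33.89604187011719, 36.58529281616211), 32.526771545410156)
line 6 [ 592.99518033 -220.68919307] [449.5 184. ]meas.py:17: RuntimeWarning: Mean of empty slice.
  p=cast(c,px(roi(m,*D)),62)[:,:2]; print(n,p.mean(0).round(1),'ang',ang(p.mean(0)).round(1))
  ret = um.true_divide(
```

View pics/top1.png

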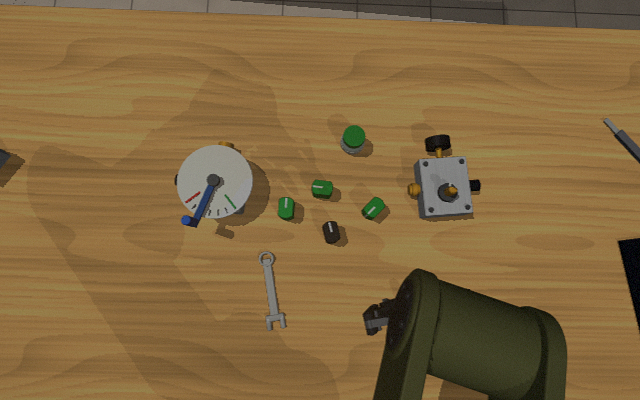

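View pics/sc1.png

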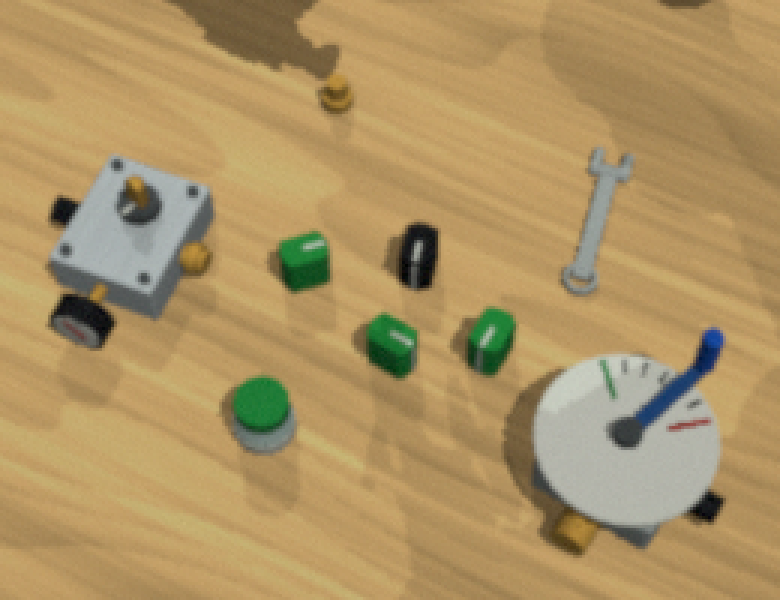

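The lever now stands at about 31° by camera (161.2−129.6) and 30° by the robot, covering the yellow mark. In the scene crop the gland's white line is at crop (127,210), about px (232,190). In both views it looks turned about −18° from world +x, and this sets the knob yaw. I refine it with both views.

```bash
python3 - <<'E'
from h import *
for n,ax,box in(('top',(576.8,-215.),(436,174,464,212)),('scene',(576.8,-215.),(224,172,250,200))):
    c=np.load(f'pics/{n}.npy',allow_pickle=True).item(); x0,y0,x1,y1=box
    g=cv2.resize(c['image'][y0:y1,x0:x1],None,fx=4,fy=4,interpolation=cv2.INTER_CUBIC); 
    hsv=cv2.cvtColor(g,cv2.COLOR_BGR2HSV)
    v,u=np.mgrid[0:g.shape[0],0:g.shape[1]]; uv=np.c_[u.ravel(),v.ravel()]
    uv=(uv+.5)/4-.5+[x0,y0]
    S,V=hsv[...,1].ravel(),hsv[...,2].ravel().astype(float)
    # gland centre from dark pixels on plane 62
    p=cast(c,uv,62)[:,:2]
    dk=((V<85)).reshape(g.shape[:2]).astype(np.uint8); ct=max(cv2.findContours(dk,0,1)[0],key=cv2.contourArea)
    hull=cv2.convexHull(ct)[:,0]; ph=p.reshape(*g.shape[:2],2)[hull[:,1],hull[:,0]].astype(np.float32)
    print(n,'gland hull',cv2.minEnclosingCircle(ph))
    for cen in (ax,cv2.minEnclosingCircle(ph)[0]):
        d=p-cen; r=np.hypot(*d.T); a=np.degrees(np.arctan2(d[:,1],d[:,0]))
        m=(r>13)&(r<17.5)&(S<90)
        bins=np.arange(-180,181,10); print('  profile',[(int(b),int(V[m&(a>=b)&(a<b+10)].mean())) for b in bins[:-1] if (m&(a>=b)&(a<b+10)).sum()>5])
        k=m&(np.abs(a+10)<40); w=np.clip(V[k]-np.median(V[m])-15,0,None); print('  line ang',(w*a[k]).sum()/w.sum())
    b=(S>120)&(hsv[...,0].ravel()>8)&(hsv[...,0].ravel()<32)&(V>75); P92=cast(c,uv,92)[b][:,:2]
    print('brass at z92',P92.min(0),P92.max(0))
    cv2.imwrite(f'pics/g_{n}.png',cv2.resize(g,(390,390*g.shape[0]//g.shape[1])))
a,b=cv2.imread('pics/g_top.png'),cv2.imread('pics/g_scene.png'); hh=min(len(a),len(b)); cv2.imwrite('pics/g.png',np.hstack([a[:hh],b[:hh]]))
E
```

```text
top gland hull ((574.850830078125, -216.67955017089844), 22.253833770751953)
  profile [(-180, 53), (-170, 51), (-160, 52), (-150, 49), (-140, 37), (-130, 28), (-120, 31), (-110, 29), (-50, 48), (-40, 60), (-30, 122), (-20, 118), (-10, 48), (0, 42), (10, 45), (20, 44), (30, 43), (40, 43), (50, 45), (60, 40), (70, 44), (80, 45), (90, 45), (100, 48), (110, 44), (120, 45), (130, 51), (140, 47), (150, 48), (160, 49), (170, 54)]
  line ang -20.538516866665713
  profile [(-180, 42), (-170, 50), (-160, 50), (-150, 53), (-140, 56), (-130, 39), (-120, 34), (-110, 31), (-100, 26), (-40, 49), (-30, 71), (-20, 124), (-10, 87), (0, 45), (10, 45), (20, 45), (30, 45), (40, 48), (50, 47), (60, 47), (70, 51), (80, 52), (90, 52), (100, 50), (110, 48), (120, 50), (130, 44), (140, 43), (150, 40), (160, 38), (170, 39)]
  line ang -12.708114449712365
brass at z92 [ 568.79681272 -223.6258059 ] [ 582.07174239 -202.63483687]
scene gland hull ((584.1019897460938, -213.01205444335938), 19.402738571166992)
  profile [(-180, 145), (-170, 141), (-160, 135), (-90, 64), (-80, 57), (-70, 63), (-60, 69), (-50, 77), (-40, 106), (-30, 146), (-20, 143), (-10, 93), (0, 64), (10, 61), (20, 60), (30, 62), (40, 63), (50, 62), (60, 62), (70, 60), (80, 64), (90, 77), (100, 103), (110, 131), (120, 152), (130, 150), (140, 152), (150, 155), (160, 157), (170, 151)]
  line ang -20.897772341466315
  profile [(-180, 74), (-100, 63), (-90, 68), (-80, 72), (-70, 78), (-60, 103), (-50, 129), (-40, 144), (-30, 114), (-20, 68), (-10, 53), (0, 47), (10, 47), (20, 45), (30, 45), (40, 48), (50, 52), (60, 52), (70, 53), (80, 56), (90, 60), (100, 64), (110, 68), (120, 73), (130, 81), (140, 87), (150, 83), (160, 74), (170, 71)]
  line ang -36.52623891599158
brass at z92 [ 542.557475   -253.88998505] [ 599.82651873 -187.99818523]
```

View pics/g.png

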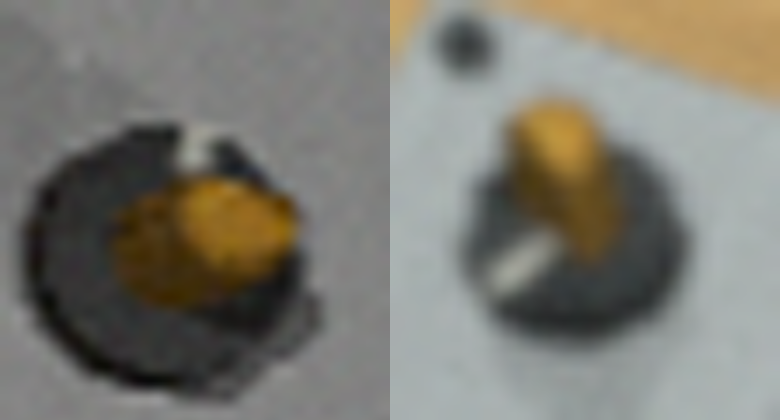

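Both enlargements show the white line clearly. In the scene one (right) it runs from about px (235,188) near the stem out to (231,191). In the top one (left) it is at about px (450,184.5). The line's own direction doesn't depend on the centre estimate.

```bash
python3 - <<'E'
from h import *
c=np.load('pics/scene.npy',allow_pickle=True).item()
p=cast(c,[(235-.5,188-.5),(231-.5,191-.5)],62)[:,:2]; d=p[1]-p[0]; print('scene',p,np.degrees(np.arctan2(d[1],d[0])))
# gland top oval in scene enlargement: x 470..688, y of top face 150..318
print('scene gland centre',cast(c,[((579-390)/15+223.5,(234)/15+171.5)],62), 'stem top',cast(c,[((557-390)/15+223.5,133/15+171.5)],92))
t=np.load('pics/top.npy',allow_pickle=True).item()
print('top gland centre',cast(t,[(163/13.93+435.5,250/13.93+173.5)],62),'line',cast(t,[(200/13.93+435.5,150/13.93+173.5)],62),'stem top',cast(t,[(238/13.93+435.5,230/13.93+173.5)],92))
e=cast(t,[(205/13.93+435.5,180/13.93+173.5),(297/13.93+435.5,210/13.93+173.5)],92)[:,:2]; d=e[0]-e[1]; print('flat edge normal',np.degrees(np.arctan2(d[1],d[0]))-90)
E
```

```text
scene [[ 585.18449994 -218.15752854]
 [ 597.94240195 -222.34200798]] -18.159034633601443
scene gland centre [[ 582.16948833 -215.12018424   62.        ]] stem top [[ 580.8553331  -215.44751379   92.        ]]
top gland centre [[ 577.53134562 -215.61025066   62.        ]] line [[ 592.462824   -221.40463241   62.        ]] stem top [[ 574.95108584 -215.6634118    92.        ]]
flat edge normal -16.823227522803222
```

Yaw agrees across the views: −18.2, −16.8 and −20, so I use −18°. The axis is about (577,−215.3). Now I grasp the knob and carry it above the stem.

```bash
cat > pick.py <<'E'
from h import *
k=np.array([491.7,16.9]); a=np.radians(15); b=np.radians(-18); S=[577,-215.3]
off=min((-np.pi/2,np.pi/2),key=lambda o:max(abs(bot.ik([*k,100],down(a+o))[5]),abs(bot.ik([*S,160],down(b+o))[5])))
bot.move_to([*k,130],down(a+off)); bot.move_gripper(55,60)
print(bot.servo_line([*k,28],speed=90,until_force=12))
bot.move_gripper(0,60); s=bot.read_state(); print(s['grip_width'],s['grip_force'],s['ee_pos'])
bot.servo_line([*k,165],speed=120)
bot.move_to([*S,165],down(b+off)); s=bot.read_state(); print(off,s['grip_width'],s['grip_force'],s['ee_pos'],s['ft_force'],s['joint_positions'],s['clock'])
c=bot.read_camera('top'); np.save('pics/top2.npy',c,allow_pickle=True); sc=bot.read_camera('scene'); np.save('pics/scene2.npy',sc,allow_pickle=True)
cv2.imwrite('pics/held.png',np.hstack([cv2.resize(c['image'][140:260,390:510],(390,390),interpolation=2),cv2.resize(sc['image'][110:230,180:300],(390,390),interpolation=2)]))
E
python3 pick.py
```

```text
False
29.27796217203712 59.66746437479742 [492.04072909  16.86379012  28.53610915]
-1.5707963267948966 29.391199195789262 59.1624743223656 [ 576.91615354 -214.08245976  164.84263673] [-0.54426995  0.21604947 -2.06490879] [-4.14932969e-01  5.21200796e-01  1.41581663e+00  2.62034023e-04
  1.20516808e+00  1.46792935e+00] 15.5583
```

View pics/held.png

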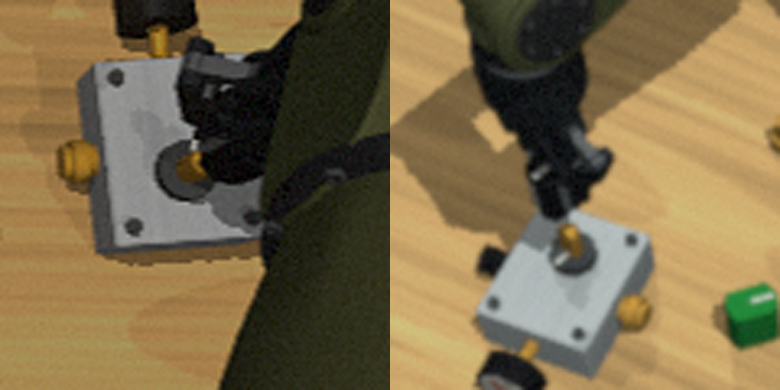

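The picture shows the knob held upright above the stem, which is at crop (190,165) in the left view. The left view shows no collisions. I descend with a force guard: the rim should pass the stem top at TCP z≈120 and seat at ≈100.

```bash
python3 - <<'E'
from h import *
def show(t):
    s=bot.read_state(); print(t,s['ee_pos'].round(2),s['ft_force'].round(1),s['moment'].round(2),round(s['grip_width'],1),s['clock'])
S=[577,-215.3]
bot.servo_line([*S,126],speed=60); bot.dwell(.3); show('above')
r=bot.servo_line([*S,104],speed=25,until_force=8); show(r)
E
```

```text
above [ 577.06 -215.33  126.24] [-0.6  0.1 -0.8] [ 0.    0.05 -0.04] 29.3 16.7583
False [ 577.22 -215.56  104.15] [ 5.  -5.1 -0.2] [-0.85 -0.67  0.05] 29.5 17.7917
```

It slid onto the stem with only about 5 N of side load. I ease off in that direction, then press.

```bash
python3 - <<'E'
from h import *
def show(t):
    s=bot.read_state(); print(t,s['ee_pos'].round(2),s['ft_force'].round(1),s['moment'].round(2),round(s['grip_width'],1),round(s['grip_force'],1),s['clock'])
S=[577.5,-215.8]
for z in (104,102,100,98,96.5,95.5):
    r=bot.servo_line([*S,z],speed=20,until_force=25); bot.dwell(.15); show((z,r))
    if r: break
E
```

```text
(104, False) [ 577.37 -215.68  103.84] [ 0.3 -1.6  0.4] [-0.25 -0.22  0.03] 29.7 59.4 18.1917
(102, False) [ 577.37 -215.69  101.71] [ 0.9 -0.4 -2.4] [-0.21 -0.17  0.01] 29.1 59.3 18.5917
(100, False) [ 577.59 -215.8   100.3 ] [-1.2  0.5  3.6] [ 0.03  0.09 -0.04] 29.5 59.9 18.9917
(98, False) [ 577.62 -215.79   98.19] [-1.1 -0.4  5.9] [0.06 0.18 0.02] 29.3 60.0 19.3917
(96.5, False) [ 577.6  -215.8    96.78] [-1.4  0.3  5.4] [0.08 0.21 0.03] 29.5 60.1 19.7917
(95.5, False) [ 577.62 -215.81   95.86] [-2.   0.8  7.5] [ 0.14  0.26 -0.01] 29.2 60.2 20.1917
```

The knob seated at z≈100.5, and the stem is now about 4.6 mm down with ≈8.5 N spring force. I press slightly more, verify by camera, and hand in.

```bash
python3 - <<'E'
from h import *
print(bot.servo_line([577.5,-215.8,94.9],speed=10,until_force=25)); bot.dwell(.4)
s=bot.read_state(); print(s['ee_pos'].round(2),s['ft_force'].round(1),s['grip_width'],s['grip_force'],s['clock'])
c=bot.read_camera('top'); sc=bot.read_camera('scene'); np.save('pics/top.npy',c,allow_pickle=True)
cv2.imwrite('pics/end.png',np.hstack([cv2.resize(c['image'][140:260,160:280],(390,390),interpolation=2),cv2.resize(sc['image'][130:230,190:290],(390,390),interpolation=2)]))
E
python3 meas.py 2>/dev/null | grep -E 'dial|arm|red|grn'
```

```text
False
[ 577.62 -215.82   95.32] [-1.4  0.3  7.8] 29.50100949146039 60.23178743664175 20.8417
dial ellipse ((585.3555297851562, 251.98228454589844), (147.4713897705078, 148.5583953857422), 117.2779312133789)
red [551.8 292.6] ang 129.6
grn [545.3 218.1] ang -139.7
arm [540.8 267.3] 161.1 pin [500.8 280.6] 161.3 89.3 [491.56089737 260.28096076] [515.40033516 287.99235874]
```

View pics/end.png

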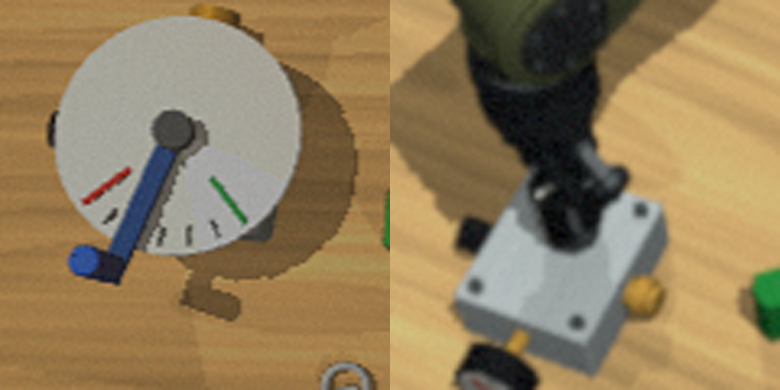

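The lever covers the idle mark at about 31°. In the right view the knob hides the stem and sits just above the gland. Handing in.

```bash
python3 -c "
from rig import bot
print(bot.finish_job()); print(bot.read_state()['clock'])"
```

```text
the job is handed in; nothing more can be done
None
the job is handed in; nothing more can be done
```

The job is handed in (no pass/fail verdict came back): the lever stands at about 31° on the idle mark, and the knob is fully on the stem, gripped at 60 N and holding the stem roughly 5 mm down by robot position.

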